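# Clamp a small mirror and hold the inspection loupe in focus over it

## Task

Swing the fixture's clamp arm fully down so that its rubber foot rests on the rim of the small mirror cell in the nest; then take the loupe by its handle from its rest and hold it level, lens centred above the mirror, with the lens at the height shown by the pointer on the fixture's post. Finish holding it still there in the gripper: do not put it down, let go or lean it on anything. Keep the loupe off the mirror, leave the pointer's setting and the mirror's seat alone, and do not disturb the other things on the table.

Things in the scene. Friction and masses are not known exactly. Their poses are not given: they have to be found in the camera images.
- fixture: Fixed inspection fixture: dark steel plate 10 mm thick. Origin: on the round nest's axis at table level, z up. Plate spans x -45..130, y -40..105 mm. Nest: ring wall 54 mm inside, 66 mm outside, 8 mm above the plate. Clamp arm hinged at x +105 mm, pointing to -x over the nest; hinge cheeks (x 96..118, y -15..15 mm) rise to z 48 mm. Pointer post: 10 mm thick, at x 0, y +85 mm, top at z 175 mm.
- nest (a point): Centre of the nest's floor, 10 mm above the table; axes as the fixture's.
- clamp (a joint): Clamp arm's angle, rad: 0 = arm level, foot just touching the mirror cell's rim (closed); grows as the arm swings up (found at about 0.55 to 0.95). The hinge's stiff friction lets the arm stay wherever it is left; about 3 N pressing down on the arm 40 mm from the hinge moves it. No spring or latch.
- clamp_hinge (a point): Point on the clamp's hinge axis (axis parallel to the fixture's y), 39 mm above the table.
- clamp_foot (a point): Underside of the clamp's rubber foot. The arm is a plain steel bar 14 mm wide, 10 mm thick, centre line through the hinge, ending 88 mm from it; foot 83 mm from the hinge, 8 mm below the bar, with a 4 mm nut above. Closed, the bar's top is 44 mm above the table. The bar is clear to press 12 to 75 mm from the hinge.
- pointer (a joint): Height setting of the pointer on the post, m, upwards; 0 = tip 95 mm above the table, set at 0.003 to 0.052 at the start. Held by friction (about 4 N).
- pointer_tip (a point): Tip of the pointer: a small steel needle on a clamping collar (22 mm diameter, 14 mm high), pointing from the post towards the nest's axis. The tip is 50 mm sideways (fixture +y) of that axis, and its height is the focal height for the lens. z up.
- mirror_cell: The part: a glass mirror in a plain aluminium cell, 50 mm diameter, 16 mm high, loose in the nest with 2 mm play. Origin: centre of its underside, 10 mm above the table; top rim 26 mm above the table.
- loupe_rest: White plastic rest, fixed: base plate 173 x 70 x 6 mm; a round pad of 68 mm diameter under the lens (centre x +72 mm) and a fork under the handle's end (x -57..-43 mm, cheeks 21 mm apart, 10 mm high), both 38 mm above the table. Origin: at table level below the handle's middle; z up; +x from handle to lens. Between fork and pad the handle is free underneath.
- loupe: The loupe, about 0.1 kg: a black ring 60 mm diameter, 12 mm high with a glass lens, and a straight black handle 16 mm wide, 12 mm high, running from 28 to 128 mm from the lens axis. Origin: on the lens axis at the ring's underside; z = lens axis, up; the handle lies along -x. It starts lying on its rest, underside 38 mm above the table.
- lens (a point): Centre of the loupe's lens: on its axis, 6 mm above the ring's underside. This is the point brought to the pointer's height.
- loupe_grip (a point): Middle of the loupe's handle: 72 mm from the lens centre along the loupe's -x, at mid-height of the handle (44 mm above the table on the rest). Closing across the handle grips 16 mm.
- spare_cell: Bystander: another mirror cell, 60 mm diameter, 20 mm high, standing on the table. Origin: centre of its underside.
- optical_post: Bystander: slim steel post, 76 mm high on a 32 mm foot. Origin: centre of its underside.
- screwdriver: Bystander: black-handled screwdriver lying on the table, about 200 mm long.
- solvent_bottle: Bystander: white plastic bottle, 48 mm diameter, 120 mm high. Origin: centre of its underside.
- carton: Bystander: cardboard carton 70 x 90 x 45 mm. Origin: centre of its underside.
- counterweight: Bystander: steel disc, 80 mm diameter, 36 mm high. Origin: centre of its underside.
Things that resemble listed ones, but are neither listed nor needed, are in the scene too. What is shaped like the mirror_cell but orange or pink is not meant. There is more than one size of the loupe; the one meant has the size given above.

How it is judged:
On the way, in this order (a step that is already met when the one before it is completed fails the run):
1. the clamp arm is fully down on the mirror cell's rim (value of joint clamp below 0.035 rad), for 0.2 s.
2. the loupe is lifted off its rest in the gripper (height (world z) of lens above 0.07 m and contact force between loupe and the fingers above 1 N), for 0.2 s.
At the end, for the whole second after the job is handed in: Clamp within 0.035 rad of closed, mirror cell in its nest (6 mm sideways, 4 mm up); lens centre within 7 mm of the pointer tip's height and within 12 mm of the mirror's axis sideways, loupe level within 0.12 rad and still, held by the fingers and touching neither fixture, mirror nor rest (value of joint clamp below 0.035 rad and horizontal distance between mirror_cell and nest below 0.006 m and z of mirror_cell in the frame of nest below 0.004 m and z of lens in the frame of pointer_tip between -0.007 and 0.007 m and horizontal distance between lens and mirror_cell below 0.012 m and angle between loupe's own z axis and vertical below 0.12 rad and linear speed of loupe below 0.03 m/s and angular speed of loupe below 0.3 rad/s and contact force between loupe and the fingers above 1 N and contact force between loupe and fixture below 0.2 N and contact force between loupe and mirror_cell below 0.2 N and contact force between loupe and loupe_rest below 0.2 N); the arm keeps its last pose, push and grip.
It fails at once if the loupe touches the mirror cell (contact force between loupe and mirror_cell above 0.5 N).
It fails at once if the mirror cell is knocked out of its seat (horizontal distance between mirror_cell and nest above 0.008 m or z of mirror_cell in the frame of nest above 0.006 m).
It fails at once if the pointer's setting is changed by more than 4 mm (distance of pointer_tip from where it was at the start of the episode above 0.004 m).
It fails at once if a bystander is moved by more than 30 mm (distance of any of spare_cell, optical_post, screwdriver, solvent_bottle, carton, counterweight from where it was at the start of the episode above 0.03 m).
It also fails if it takes over 51 s, if anything falls off the work surface, if the arm or the gripper's body presses on something with over 40 N, if the wrist force passes 120 N, or if a joint passes its speed limit or range.

## Robot

A 6-joint arm with a two-finger parallel gripper is mounted at the origin on the work surface. World frame = base frame: x ahead of the robot, y to its left, z up, the work surface at z = 0. Lengths are in m, angles in rad, forces in N, time in s.
With the tool pointing down it reaches from about 0.35 to 0.975 m from the base axis. Payload 4.9 kg.
Tool frame: the origin (TCP) lies midway between the tips of the shut fingers; the grasp point (between the pads) lies 19 mm behind it; z points along the fingers, y is the line along which they close (so a half turn about z gives the same grasp; the last joint's range is limited). The gripper opens to 85 mm and grips with 20 to 120 N. Pads are 22 mm wide; open, the fingers measure 114 mm over their backs; the gripper's body (76 mm by 85 mm) begins 54 mm behind the grasp point. The pads swing forward as they close: fully open they stand 13 mm farther back than shut.
Start: joints at [-1.366, 0.053, 1.613, -0, 1.476, -0.119], TCP at [0.199, -0.593, 0.231] pointing down, gripper open.
Joint ranges: [-3.01, 3.01], [-1.01, 2.22], [0.06, 2.58], [-1.02, 4.17], [0.09, 2.62], [-3.14, 3.14]. Speed limits (rad/s): [2.57, 2.57, 3.14, 3.14, 3.14, 3.14].

## Interface

Orientations are given as a rotation vector (axis times angle).
In Python, from station import ctrl gives the robot as it stands.
- The arm moves only by the tool carry_out, never from a script. Its argument "moves" is a list of rows, each an object of numbers: "x", "y", "z": the shift along the tool's x, y, z in units of 25 mm (1.0 is 25 mm); "turn": the turn about the tool's z in rad. In form: [{"x": .., "y": .., "z": .., "turn": ..}, ...]. A call has exactly 8 rows; each row shifts and turns the commanded pose from where the row before left it, along the tool's axes as they then stand; what a row does not reach is not made up. A row lasts 1/10 s, in which the tool goes at most 50 mm and 8.59 degrees, less where a joint would pass 70% of its speed; a pose out of reach is approached as far as the arm can. A call is refused whole if a number of a shift passes 1 or a number of a turn 0.15, either way. A call with a gripper value outside its range is refused whole. "grip" is the finger opening in mm, from 0 to 85.4, set as the call begins (left out, the last holds). The fingers move at their own pace and stop on an object; "newtons" is the grip in N (left out, the last holds). Time passes only in rows, so rows that do not move let the fingers close, or fill a call up. It gives the time, the measured TCP pose, the force, the opening and the grip force at its end, in the units of the state.
- ctrl.get_obs(): the state, without advancing time (a new reading comes with each control period).
- ctrl.get_image(name): name is "scene" or "top"; returns the picture (400x640x3 uint8, red, green, blue); there is no depth.
- ctrl.calibration(name): a dict with "fx", "fy", "cx", "cy" (pixels), "R" (3x3) and "t" (3): a world point X has camera coordinates R X + t. Camera axes: x right, y down, z forward; pixel columns grow to the right and rows downward; lengths in m; the calibration is good to about 2 mm. A picture is of the moment at which its call begins. calibration takes no time and is no camera call.
- ctrl.finish_job(): hands the job in; it is judged then, once.
Trained networks look in the newest picture that a camera, given by its name, has taken for a name from the list of things; names that differ only in an ending like _2 or _b are one class to them, and where a whole thing is asked for, a point or a joint stands for the part that bears it (a point fixed in the world has none). Each returns a list of dicts, best first, with "confidence" (0 to 1); they miss things now and then, are a little off and sometimes report something else, mostly with a low value. They report only what shows in the picture. A call takes as long as a camera call. They do not tell look-alikes from the thing itself.
- ctrl.look_for(camera, query): "rect" ([left, top, width, height] in pixels, round what is visible of it).
- ctrl.mark_of(camera, query): "pixel" ([column, row] in pixels: a listed point, or the origin of a listed thing).
The state is a dict: "t": time; "q": joint angles; "dq": joint speeds; "effort": joint torques, N m; "tool_pos": TCP position; "tool_rot": TCP orientation; "contact_force": force on the tool from outside, world axes, zero at the start; "wrist_torque": the same for the moment, N m; "opening": finger opening in m; "grip_force": force on a finger pad.
Only numpy, scipy, OpenCV 4.12 (cv2) and the standard library are available. Lean on these libraries where they do the work, as an engineer would, in place of code of your own. Each camera call takes 0.05 s, during which the arm holds its last target. There are 200 camera calls.

## Working session

There is one attempt and no reset: what is moved stays moved. The work goes in short steps, Python scripts to look and compute and a tool call to move; the robot and the scene stay as the last step left them, time stands still between calls to the robot, and variables do not carry over. Pictures are saved under pics/ and viewed, at most 10 in all, crops included, and the job is handed in when it is done.

Besides the shell and the picture viewer there is one more tool, called as a command line: name --argument value ..., lists and objects as JSON in quotes. carry_out: Moves the arm, as the interface text tells. Its arguments: {"type":"object","properties":{"moves":{"type":"array"},"grip":{"type":"number"},"newtons":{"type":"number"}},"required":["moves"]}

```bash
mkdir -p pics; ls; python3 - <<'E'
from station import ctrl
import cv2
for c in("scene","top"):
    cv2.imwrite(f"pics/{c}0.png",ctrl.get_image(c)[:,:,::-1])
    k=ctrl.calibration(c);print(c,k)
    for q in["nest","clamp_hinge","clamp_foot","pointer_tip","mirror_cell","loupe_rest","lens","loupe_grip","fixture","loupe"]:
        print(q,[(round(d["confidence"],2),[round(float(v)) for v in d["pixel"]]) for d in ctrl.mark_of(c,q)][:4])
o=ctrl.get_obs();print(o["t"],o["tool_pos"],o["tool_rot"])
E
```

```text
pics
scene {'fx': 392.849828086083, 'fy': 392.849828086083, 'cx': 320.6176819974217, 'cy': 194.1457732520185, 'R': array([[ 0.00144633,  0.99977153,  0.02132598],
       [ 0.69484194,  0.01433211, -0.71901966],
       [-0.71916103,  0.01585812, -0.69466246]]), 't': array([-0.01205325, -0.34294547,  1.62341509])}
nest []
clamp_hinge [(0.97, [376, 222])]
clamp_foot [(0.61, [378, 194])]
pointer_tip [(0.53, [394, 171])]
mirror_cell [(0.66, [341, 175]), (0.65, [374, 176]), (0.58, [372, 201]), (0.49, [158, 215])]
loupe_rest [(0.87, [261, 203])]
lens [(0.65, [262, 207]), (0.58, [279, 272])]
loupe_grip [(0.77, [257, 196]), (0.6, [266, 254])]
fixture [(0.71, [375, 206])]
loupe [(0.81, [278, 274]), (0.73, [263, 214])]
top {'fx': 380.0224884095028, 'fy': 380.0224884095028, 'cx': 320.33637705725573, 'cy': 199.5678667190846, 'R': array([[-2.69215968e-04, -9.99982322e-01, -5.93997859e-03],
       [-9.77978062e-01,  1.50300109e-03, -2.08702303e-01],
       [ 2.08707541e-01,  5.75298276e-03, -9.77961178e-01]]), 't': array([0.01719111, 0.55434335, 1.09164835])}
nest [(0.91, [270, 209])]
clamp_hinge [(0.95, [276, 175]), (0.49, [267, 193])]
clamp_foot [(0.44, [268, 193])]
pointer_tip [(0.56, [326, 241]), (0.54, [245, 199]), (0.16, [273, 175])]
mirror_cell [(0.7, [299, 252]), (0.55, [268, 211]), (0.54, [263, 244])]
loupe_rest [(0.75, [382, 210])]
lens [(0.92, [374, 181]), (0.72, [355, 134]), (0.61, [381, 209]), (0.57, [379, 208])]
loupe_grip [(0.73, [365, 144]), (0.62, [381, 209])]
fixture [(0.95, [266, 210])]
loupe [(0.62, [373, 187]), (0.52, [356, 132])]
1.1 [ 0.19884256 -0.5925143   0.23132004] [3.10049222e+00 5.06360281e-01 3.52091349e-06]
```

View pics/scene0.png

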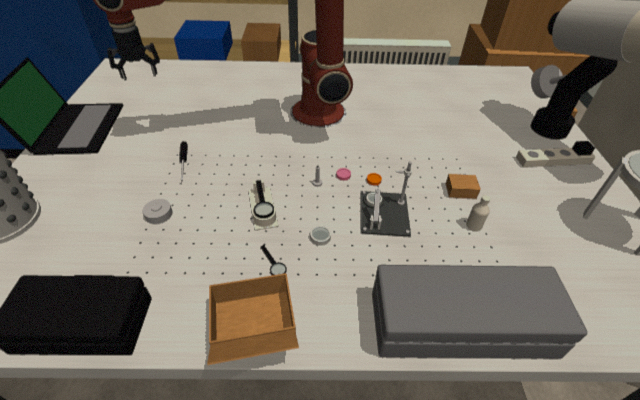

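View pics/top0.png

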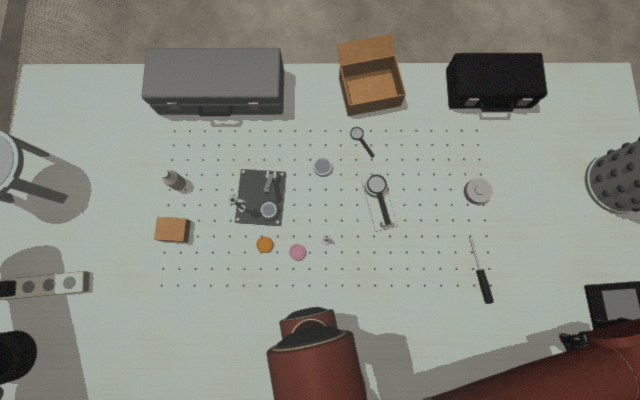

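Scene: the loupe on the white rest is at scene (262,212) / top (377,185). A smaller loupe lies on the table at scene (278,270) / top (357,133). The fixture is at scene (385,212) / top (260,197), with the post at top (237,203). The mirror candidates are the one in the nest at top (268,210), orange (264,244), pink (298,252) and the spare cell (322,167). I choose the loupe on the rest and the cell in the nest, and check both in a close crop.

```bash
python3 - <<'E'
import cv2,numpy as np
t=cv2.imread("pics/top0.png");s=cv2.imread("pics/scene0.png")
f=lambda i,x,y:cv2.resize(i[y:y+75,x:x+100],(400,300),interpolation=cv2.INTER_CUBIC)
cv2.imwrite("pics/m.png",np.vstack([np.hstack([f(t,215,160),f(t,335,165)]),np.hstack([f(s,335,150),f(s,215,165)])]))
E
```

```text
(no output)
```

View pics/m.png

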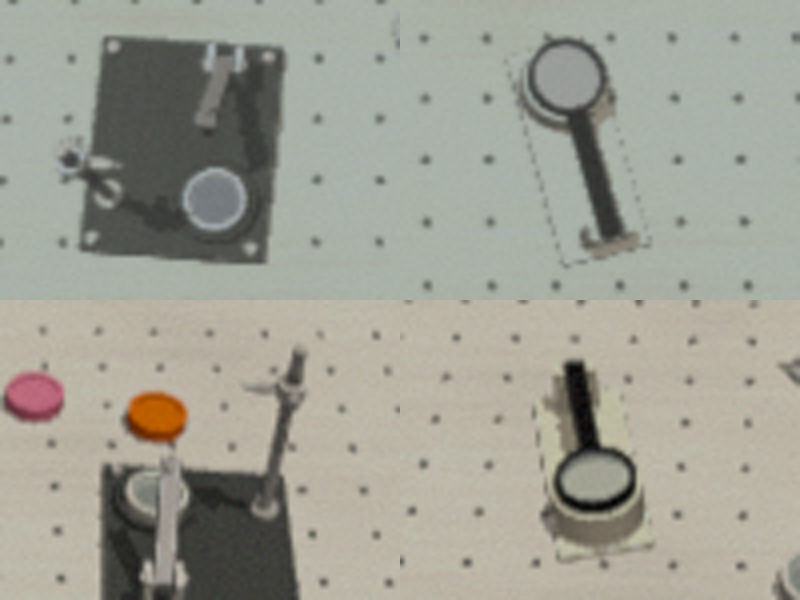

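```bash
cat > h.py <<'E'
import numpy as np
from scipy.optimize import least_squares
from station import ctrl
K={c:ctrl.calibration(c) for c in("scene","top")}
def proj(c,X):
    k=K[c];p=np.atleast_2d(X)@k["R"].T+k["t"]
    return p[:,:2]/p[:,2:]*[k["fx"],k["fy"]]+[k["cx"],k["cy"]]
def onz(c,px,z):
    k=K[c];d=k["R"].T@np.array([(px[0]-k["cx"])/k["fx"],(px[1]-k["cy"])/k["fy"],1]);o=-k["R"].T@k["t"]
    return o+d*(z-o[2])/d[2]
def tri(a,b):
    return least_squares(lambda X:np.r_[(proj("top",X)-a).ravel(),(proj("scene",X)-b).ravel()],[.6,0,.1])
E
python3 - <<'E'
from h import *
px=np.array([[241.25,169.25],[286.25,171.75],[281.25,225.75],[235,222]])
C=np.array([[.130,.105],[.130,-.04],[-.045,-.04],[-.045,.105]])
def fx(p,C,z):
    c,s=np.cos(p[2]),np.sin(p[2]);return np.c_[p[0]+C@[c,-s],p[1]+C@[s,c],np.full(len(C),z)]
r=least_squares(lambda p:(proj("top",fx(p,C,.01))-px).ravel(),[.55,.15,0]);p=r.x;print("fixture",p,r.fun.round(1))
print("mirror",onz("top",(268.75,210),.026),onz("scene",(374,199),.026))
print("hinge",fx(p,np.array([[.105,0]]),.039))
for n,a,b in(("tip",(244.5,200.75),(396.3,171.9)),("hinge",(275.5,175),(376,222)),):
    q=tri(a,b);print(n,q.x,q.fun.round(1))
    c,s=np.cos(p[2]),np.sin(p[2]);d=q.x[:2]-p[:2];print("  in fixture",d@[c,s],d@[-s,c])
# tip constrained to fixture (0,.05,z), clamp angle from bar end
for c,m in(("top",(244.5,200.75)),("scene",(396.3,171.9))):
    q=least_squares(lambda z:(proj(c,fx(p,np.array([[0,.05]]),z[0]))-m).ravel(),[.12]);print(c,"tipz",q.x,q.fun)
for th in(.55,.75,.95):
    e=fx(p,np.array([[.105-.088*np.cos(th),0]]),.039+.088*np.sin(th));print(th,proj("top",e),proj("scene",e))
a=onz("top",(376.75,183.75),.05);b=onz("top",(388,224.3),.05);d=a-b;print("loupe",a,b,np.hypot(*d[:2]),np.arctan2(d[1],d[0]), "scene lens",onz("scene",(215+49,165+44),.05))
E
```

```text
fixture [ 0.52936566  0.1755303  -0.07077731] [ 0.1 -0.5 -0.  -0.  -0.  -0.  -0.   0.5]
mirror [0.52849619 0.17674329 0.026     ] [0.53853062 0.17665724 0.026     ]
hinge [[0.63410278 0.16810489 0.039     ]]
tip [0.53491522 0.23001328 0.13504341] [ 0.1  0.   0.1 -0. ]
  in fixture 0.0016827263464964097 0.05473903037993567
hinge [0.64002876 0.16532912 0.03157144] [-2.4 -0.2 -2.2  0.1]
  in fixture 0.11110743980512568 -0.002349743469942325
top tipz [0.15160383] [ 0.52526658 -0.50695035]
scene tipz [0.13441738] [-1.5985629  -0.32085209]
0.55 [[267.40414418 196.16418591]] [[375.90350115 189.77147723]]
0.75 [[267.08656567 191.59738804]] [[376.58969394 188.78166126]]
0.95 [[266.96848792 186.27950836]] [[377.22661073 188.97579559]]
loupe [ 0.60563666 -0.15669618  0.05      ] [ 0.47988457 -0.18654354  0.05      ] 0.1292457071339391 0.23303854377678698 scene lens [ 0.61091045 -0.15522055  0.05      ]
```

carry_out --moves '[{"turn": 0.09},{"x": 0.9,"y": -1},{"x": 0.9,"y": -1},{"x": 0.9,"y": -1},{"x": 0.9,"y": -1},{"x": 0.9,"y": -1},{"x": 0.9,"y": -1},{"x": 0.9,"y": -1}]' --grip 0 --newtons 40

```text
validation failed for argument at $.mo...
```

carry_out --moves '[{"x": 0.9,"y": -1},{"x": 0.9,"y": -1},{"x": 0.9,"y": -1},{"x": 0.9,"y": -1},{"x": 0.9,"y": -1},{"x": 0.9,"y": -1},{"x": 0.9,"y": -1},{"x": 0.9,"y": -1}]'

```text
validation failed for argument at $.mo...
```

carry_out --moves '[{"x": 0.9,"y": -1},{"x": 0.9,"y": -1},{"x": 0.9,"y": -1},{"x": 0.9,"y": -1},{"x": 0.9,"y": -1},{"x": 0.9,"y": -1},{"x": 0.9,"y": -1},{}]'

```text
validation failed for argument at $.mo...
```

carry_out --moves '[{"x": 0,"y": 0,"z": 0,"turn": 0.09},{"x": 0.9,"y": -1,"z": 0,"turn": 0},{"x": 0.9,"y": -1,"z": 0,"turn": 0},{"x": 0.9,"y": -1,"z": 0,"turn": 0},{"x": 0.9,"y": -1,"z": 0,"turn": 0},{"x": 0.9,"y": -1,"z": 0,"turn": 0},{"x": 0.9,"y": -1,"z": 0,"turn": 0},{"x": 0.9,"y": -1,"z": 0,"turn": 0}]' --grip 0 --newtons 40

```text
t: 1.9
tool_pos: [0.312, -0.3846, 0.2315]
tool_rot: [3.12, 0.366, 0.0]
contact_force: [0.4, 0.5, -0.5]
opening: 0.0002
grip_force: 0.0
```

carry_out --moves '[{"x": 0.9,"y": -1,"z": 0,"turn": 0},{"x": 0.9,"y": -1,"z": 0,"turn": 0},{"x": 0.9,"y": -1,"z": 0,"turn": 0},{"x": 0.9,"y": -1,"z": 0,"turn": 0},{"x": 0.9,"y": -1,"z": 0,"turn": 0},{"x": 0.9,"y": -1,"z": 0,"turn": 0},{"x": 0.9,"y": -1,"z": 0,"turn": 0},{"x": 0.9,"y": -1,"z": 0,"turn": 0}]'

```text
t: 2.7
tool_pos: [0.4408, -0.1482, 0.2316]
tool_rot: [3.12, 0.366, 0.001]
contact_force: [-0.0, 1.1, 0.5]
opening: -0.0
grip_force: 0.0
```

carry_out --moves '[{"x": 0.9,"y": -1,"z": 0,"turn": 0},{"x": 0.9,"y": -1,"z": 0,"turn": 0},{"x": 0.9,"y": -1,"z": 0,"turn": 0},{"x": 0.9,"y": -1,"z": 0,"turn": 0},{"x": 0.9,"y": -1,"z": 0,"turn": 0},{"x": 0.9,"y": -1,"z": 0,"turn": 0},{"x": 0.9,"y": -1,"z": 0,"turn": 0},{"x": 0,"y": 0,"z": 0,"turn": 0}]'

```text
t: 3.5
tool_pos: [0.5539, 0.0601, 0.2313]
tool_rot: [-3.118, -0.372, -0.001]
contact_force: [-0.2, -0.1, -0.2]
opening: -0.0001
grip_force: 0.0
```

carry_out --moves '[{"x": 0.7,"y": -1,"z": 0,"turn": 0},{"x": 0.7,"y": -1,"z": 0,"turn": 0},{"x": 0.7,"y": -1,"z": 0,"turn": 0},{"x": 0.65,"y": -0.9,"z": 0,"turn": 0},{"x": 0,"y": 0,"z": 1,"turn": 0},{"x": 0,"y": 0,"z": 1,"turn": 0},{"x": 0,"y": 0,"z": 1,"turn": 0},{"x": 0,"y": 0,"z": 0.8,"turn": 0}]'

```text
t: 4.3
tool_pos: [0.5965, 0.1673, 0.1346]
tool_rot: [3.12, 0.366, -0.003]
contact_force: [-0.3, -0.7, 0.3]
opening: 0.0
grip_force: 0.0
```

```bash
python3 - <<'E'
from h import *
import cv2
a=ctrl.get_image("scene")[130:250,310:470,::-1];b=ctrl.get_image("top")[140:260,200:360,::-1]
cv2.imwrite("pics/p2.png",cv2.resize(np.hstack([a,b]),None,fx=2.5,fy=2.5,interpolation=cv2.INTER_CUBIC))
print(ctrl.get_obs()["tool_pos"])
E
```

```text
[0.59465398 0.16693    0.13226702]
```

View pics/p2.png

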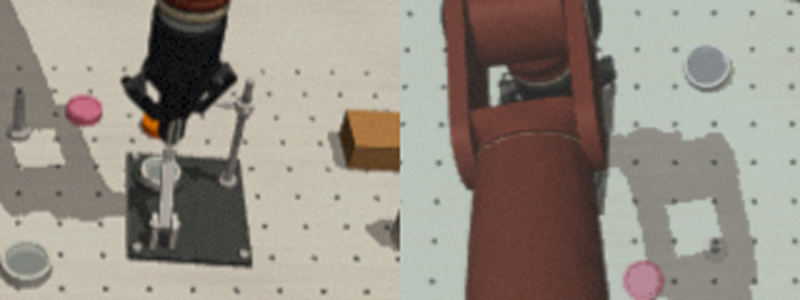

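The scene crop shows the fingertips just above the bar, with the post at (240,130) clear to the right. Next is pressing down.

carry_out --moves '[{"x": 0.2,"y": -0.1,"z": 0,"turn": 0},{"x": 0,"y": 0,"z": 0.3,"turn": 0},{"x": 0,"y": 0,"z": 0.3,"turn": 0},{"x": 0,"y": 0,"z": 0.3,"turn": 0},{"x": 0,"y": 0,"z": 0.3,"turn": 0},{"x": 0,"y": 0,"z": 0.3,"turn": 0},{"x": 0,"y": 0,"z": 0.3,"turn": 0},{"x": 0,"y": 0,"z": 0.3,"turn": 0}]'

```text
t: 5.2
tool_pos: [0.6018, 0.1716, 0.0835]
tool_rot: [-3.12, -0.366, -0.001]
contact_force: [-0.4, 0.6, 2.7]
opening: 0.0001
grip_force: 0.9
```

carry_out --moves '[{"x": 0,"y": 0,"z": 0.3,"turn": 0},{"x": 0,"y": 0,"z": 0.3,"turn": 0},{"x": 0,"y": 0,"z": 0.3,"turn": 0},{"x": 0,"y": 0,"z": 0.2,"turn": 0},{"x": 0,"y": 0,"z": 0.1,"turn": 0},{"x": 0,"y": 0,"z": 0.1,"turn": 0},{"x": 0,"y": 0,"z": 0,"turn": 0},{"x": 0,"y": 0,"z": 0,"turn": 0}]'

```text
t: 6.0
tool_pos: [0.6016, 0.1715, 0.0511]
tool_rot: [3.12, 0.366, 0.0]
contact_force: [-0.6, -0.2, -0.1]
opening: -0.0001
grip_force: 0.0
```

carry_out --moves '[{"x": 0,"y": 0,"z": 0.08,"turn": 0},{"x": 0,"y": 0,"z": 0.08,"turn": 0},{"x": 0,"y": 0,"z": 0.08,"turn": 0},{"x": 0,"y": 0,"z": 0.08,"turn": 0},{"x": 0,"y": 0,"z": 0,"turn": 0},{"x": 0,"y": 0,"z": 0,"turn": 0},{"x": 0,"y": 0,"z": 0,"turn": 0},{"x": 0,"y": 0,"z": 0,"turn": 0}]'

```text
t: 6.8
tool_pos: [0.6014, 0.1716, 0.044]
tool_rot: [-3.12, -0.367, 0.001]
contact_force: [-4.1, -1.2, 6.4]
opening: -0.0001
grip_force: 3.3
```

carry_out --moves '[{"x": 0,"y": 0,"z": 0.08,"turn": 0},{"x": 0,"y": 0,"z": 0.06,"turn": 0},{"x": 0,"y": 0,"z": 0,"turn": 0},{"x": 0,"y": 0,"z": 0,"turn": 0},{"x": 0,"y": 0,"z": 0,"turn": 0},{"x": 0,"y": 0,"z": 0,"turn": 0},{"x": 0,"y": 0,"z": 0,"turn": 0},{"x": 0,"y": 0,"z": 0,"turn": 0}]'

```text
t: 7.6
tool_pos: [0.6015, 0.1717, 0.0439]
tool_rot: [3.12, 0.367, -0.003]
contact_force: [-13.8, -3.1, 23.3]
opening: -0.0001
grip_force: 11.5
```

The arm is at a hard stop with the fingertip at 43.9 mm, which is the closed height. Lifting, then on to the loupe.

carry_out --moves '[{"x": 0,"y": 0,"z": -0.5,"turn": 0},{"x": 0,"y": 0,"z": -1,"turn": 0},{"x": 0,"y": 0,"z": -1,"turn": 0},{"x": 0,"y": 0,"z": -1,"turn": 0},{"x": 0,"y": 0,"z": -1,"turn": 0},{"x": 0,"y": 0.5,"z": -1,"turn": 0},{"x": -0.5,"y": 1,"z": 0,"turn": 0},{"x": -0.5,"y": 1,"z": 0,"turn": 0}]'

```text
t: 8.4
tool_pos: [0.5926, 0.1045, 0.1786]
tool_rot: [3.119, 0.368, 0.005]
contact_force: [-0.8, -1.2, -0.2]
opening: -0.0002
grip_force: 0.0
```

carry_out --moves '[{"x": -0.5,"y": 1,"z": 0,"turn": 0},{"x": -0.5,"y": 1,"z": 0,"turn": 0},{"x": -0.5,"y": 1,"z": 0,"turn": 0},{"x": -0.5,"y": 1,"z": 0,"turn": 0},{"x": -0.5,"y": 1,"z": 0,"turn": 0},{"x": -0.5,"y": 1,"z": 0,"turn": 0},{"x": -0.5,"y": 1,"z": 0,"turn": 0},{"x": -0.5,"y": 1,"z": 0,"turn": 0}]' --grip 60

```text
t: 9.2
tool_pos: [0.5405, -0.114, 0.1771]
tool_rot: [3.12, 0.366, 0.001]
contact_force: [1.3, 0.1, 1.0]
opening: 0.0596
grip_force: 0.0
```

carry_out --moves '[{"x": -0.5,"y": 1,"z": 0,"turn": 0},{"x": -0.3,"y": 1,"z": 0,"turn": 0},{"x": 0,"y": 0,"z": 0.9,"turn": 0},{"x": 0,"y": 0,"z": 0.9,"turn": 0},{"x": 0,"y": 0,"z": 0.5,"turn": 0},{"x": 0,"y": 0,"z": 0,"turn": 0},{"x": 0,"y": 0,"z": 0,"turn": 0},{"x": 0,"y": 0,"z": 0,"turn": 0}]'

```text
t: 10.0
tool_pos: [0.5338, -0.1662, 0.1212]
tool_rot: [3.119, 0.367, 0.003]
contact_force: [0.3, -0.3, 0.2]
opening: 0.0605
grip_force: 0.0
```

```bash
python3 - <<'E'
from h import *
import cv2
a=ctrl.get_image("scene");b=ctrl.get_image("top")
cv2.imwrite("pics/p3.png",cv2.resize(np.hstack([a[150:230,205:315,::-1],a[150:230,330:430,::-1]]),None,fx=3.8,fy=3.8,interpolation=cv2.INTER_CUBIC))
o=ctrl.get_obs();print(o["t"],o["tool_pos"],o["opening"])
E
```

```text
10.1 [ 0.53379811 -0.16624782  0.12127538] 0.0600037340853173
```

View pics/p3.png

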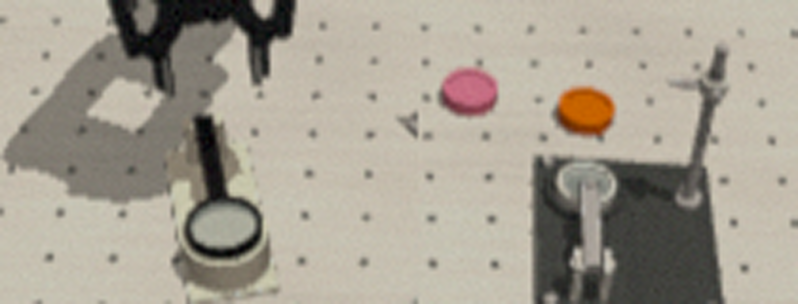

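The clamp is down on the mirror rim at crop (588,190), and the fingers straddle the handle, whose middle is at about (210,150). Descending to grasp.

carry_out --moves '[{"x": 0,"y": 0.3,"z": 0.2,"turn": 0},{"x": 0,"y": 0,"z": 0.6,"turn": 0},{"x": 0,"y": 0,"z": 0.8,"turn": 0},{"x": 0,"y": 0,"z": 0.8,"turn": 0},{"x": 0,"y": 0,"z": 0.7,"turn": 0},{"x": 0,"y": 0,"z": 0.4,"turn": 0},{"x": 0,"y": 0,"z": 0.3,"turn": 0},{"x": 0,"y": 0,"z": 0,"turn": 0}]'

```text
t: 10.9
tool_pos: [0.5338, -0.173, 0.0235]
tool_rot: [-3.119, -0.366, 0.003]
contact_force: [0.3, 0.5, -0.2]
opening: 0.0602
grip_force: 0.0
```

carry_out --moves '[{"x": 0,"y": 0,"z": 0,"turn": 0},{"x": 0,"y": 0,"z": 0,"turn": 0},{"x": 0,"y": 0,"z": 0,"turn": 0},{"x": 0,"y": 0,"z": 0,"turn": 0},{"x": 0,"y": 0,"z": 0,"turn": 0},{"x": 0,"y": 0,"z": 0,"turn": 0},{"x": 0,"y": 0,"z": 0,"turn": 0},{"x": 0,"y": 0,"z": 0,"turn": 0}]' --grip 0 --newtons 70

```text
t: 11.7
tool_pos: [0.5355, -0.1737, 0.026]
tool_rot: [3.119, 0.366, 0.002]
contact_force: [-0.7, -0.1, 5.5]
opening: 0.0149
grip_force: 69.1
```

carry_out --moves '[{"x": 0,"y": 0,"z": -0.2,"turn": 0},{"x": 0,"y": 0,"z": -0.5,"turn": 0},{"x": 0,"y": 0,"z": -0.8,"turn": 0},{"x": 0,"y": 0,"z": -0.8,"turn": 0},{"x": 0,"y": 0,"z": -0.8,"turn": 0},{"x": 0,"y": 0,"z": -0.8,"turn": 0},{"x": 0,"y": 0,"z": -0.6,"turn": 0},{"x": 0,"y": 0,"z": 0,"turn": 0}]'

```text
t: 12.5
tool_pos: [0.5361, -0.1739, 0.1404]
tool_rot: [3.118, 0.366, 0.007]
contact_force: [-0.2, -0.2, -1.4]
opening: 0.0143
grip_force: 68.6
```

```bash
python3 - <<'E'
from h import *
import cv2
a=ctrl.get_image("scene")
for c in("scene",):
    for q in("lens","loupe_grip","mirror_cell","pointer_tip"):print(q,[(round(d["confidence"],2),[round(float(v),1) for v in d["pixel"]]) for d in ctrl.mark_of(c,q)][:4])
cv2.imwrite("pics/p4.png",cv2.resize(a[120:240,180:340,::-1],None,fx=4,fy=4,interpolation=cv2.INTER_CUBIC))
o=ctrl.get_obs();print(o["t"],o["tool_pos"],o["opening"],o["grip_force"])
E
```

```text
lens [(0.79, [278.7, 268.3]), (0.78, [257.0, 179.8]), (0.72, [317.1, 181.7])]
loupe_grip [(0.58, [255.5, 166.2]), (0.55, [263.7, 253.5]), (0.47, [393.9, 169.4])]
mirror_cell [(0.61, [341.0, 173.5]), (0.45, [371.4, 179.2]), (0.44, [372.2, 202.2])]
pointer_tip [(0.47, [392.2, 169.7])]
12.75 [ 0.53369382 -0.17286347  0.13566696] 0.014383135685201555 68.54419469833374
```

View pics/p4.png

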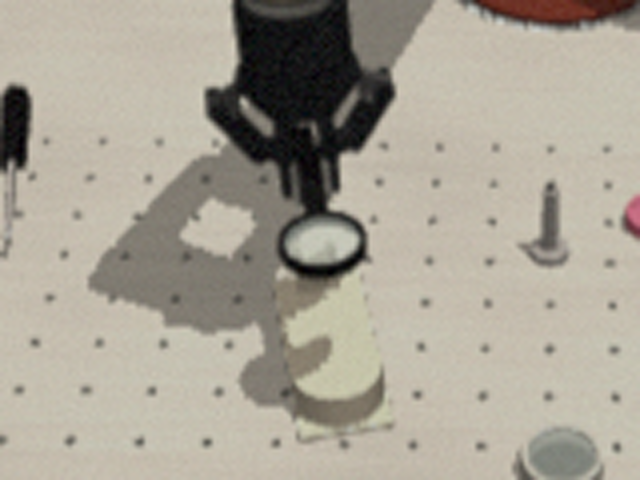

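```bash
python3 - <<'E'
from h import *
for z in(.15,.154,.158): print(z,onz("scene",(260.5,180.75),z))
print(proj("scene",[[.606,-.156,.154],[.531,.177,.135]]),proj("scene",[[.531,.177,.026]]),proj("top",[[.531,.177,.026]]))
E
```

```text
0.15 [ 0.59874219 -0.15825546  0.15      ]
0.154 [ 0.60315601 -0.15743798  0.154     ]
0.158 [ 0.60756983 -0.15662049  0.158     ]
[[260.91256649 181.45242746]
 [378.16850974 170.7519272 ]] [[373.87029837 197.30381582]] [[268.68991962 209.20558588]]
```

carry_out --moves '[{"x": 0.2,"y": -0.3,"z": 0,"turn": 0},{"x": 0,"y": -0.6,"z": 0,"turn": 0},{"x": 0,"y": -0.9,"z": 0,"turn": 0},{"x": 0,"y": -0.9,"z": 0,"turn": 0},{"x": 0,"y": -0.9,"z": 0,"turn": 0},{"x": 0,"y": -0.9,"z": 0,"turn": 0},{"x": 0,"y": -0.9,"z": 0,"turn": 0},{"x": 0,"y": -0.9,"z": 0,"turn": 0}]'

```text
t: 13.55
tool_pos: [0.5021, -0.0169, 0.1369]
tool_rot: [-3.119, -0.368, 0.001]
contact_force: [0.4, -0.2, -1.2]
opening: 0.0146
grip_force: 68.5
```

carry_out --moves '[{"x": 0,"y": -0.9,"z": 0,"turn": 0},{"x": 0,"y": -0.9,"z": 0,"turn": 0},{"x": 0,"y": -0.9,"z": 0,"turn": 0},{"x": 0,"y": -0.9,"z": 0,"turn": 0},{"x": 0,"y": -0.9,"z": 0,"turn": 0},{"x": 0,"y": -0.8,"z": 0,"turn": 0},{"x": 0,"y": -0.6,"z": 0,"turn": 0},{"x": 0,"y": -0.4,"z": 0,"turn": 0}]'

```text
t: 14.35
tool_pos: [0.4654, 0.136, 0.137]
tool_rot: [-3.119, -0.369, 0.001]
contact_force: [0.9, -0.5, -0.8]
opening: 0.0149
grip_force: 68.5
```

carry_out --moves '[{"x": 0,"y": -0.3,"z": 0,"turn": 0},{"x": 0,"y": -0.2,"z": 0,"turn": 0},{"x": 0,"y": -0.1,"z": 0.2,"turn": 0},{"x": 0,"y": 0,"z": 0.3,"turn": 0},{"x": 0,"y": 0,"z": 0.25,"turn": 0},{"x": 0,"y": 0,"z": 0,"turn": 0},{"x": 0,"y": 0,"z": 0,"turn": 0},{"x": 0,"y": 0,"z": 0,"turn": 0}]'

```text
t: 15.15
tool_pos: [0.4633, 0.1487, 0.1187]
tool_rot: [-3.12, -0.366, -0.001]
contact_force: [0.3, -0.8, -0.6]
opening: 0.0146
grip_force: 68.5
```

```bash
python3 - <<'E'
from h import *
import cv2
a=ctrl.get_image("scene");b=ctrl.get_image("top")
cv2.imwrite("pics/p5.png",cv2.resize(np.hstack([a[140:230,335:425,::-1],b[150:240,220:310,::-1]]),None,fx=4.4,fy=4.4,interpolation=cv2.INTER_CUBIC))
for c in("scene","top"):
  ctrl.get_image(c)
  for q in("lens","pointer_tip","mirror_cell"):print(c,q,[(round(d["confidence"],2),[round(float(v),1) for v in d["pixel"]]) for d in ctrl.mark_of(c,q)][:4])
o=ctrl.get_obs();print(o["t"],o["tool_pos"],o["tool_rot"],o["opening"],o["grip_force"],o["contact_force"])
E
```

```text
scene lens [(0.76, [373.1, 172.1]), (0.67, [281.1, 270.3])]
scene pointer_tip [(0.41, [393.4, 167.1])]
scene mirror_cell [(0.74, [341.4, 176.6]), (0.66, [373.9, 178.1]), (0.57, [373.8, 167.8]), (0.47, [373.4, 202.1])]
top lens [(0.59, [355.8, 133.4]), (0.22, [176.9, 229.7])]
top pointer_tip [(0.32, [321.8, 167.1])]
top mirror_cell [(0.78, [297.9, 253.9]), (0.76, [264.7, 244.9])]
15.65 [0.46305335 0.14890806 0.11861676] [-3.12009925e+00 -3.66475933e-01 -2.21455587e-04] 0.01498051072759276 68.53998899459839 [-0.45395285  0.51326997 -0.12561861]
```

View pics/p5.png

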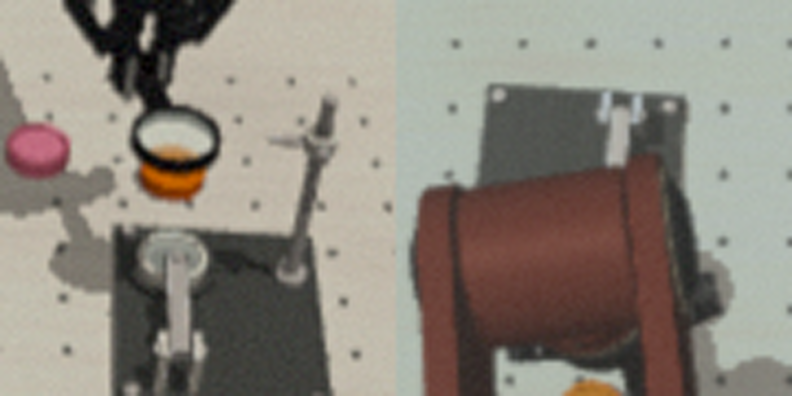

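The lens ring is at scene (375.2,171.6), about 3 px (10 mm) left of its target. The needle tip is at (396.8,171.8), unchanged, and the clamp is still down. Correcting the lens position.

carry_out --moves '[{"x": 0,"y": -0.1,"z": 0,"turn": 0},{"x": 0,"y": -0.15,"z": 0.05,"turn": 0},{"x": 0,"y": -0.1,"z": 0,"turn": 0},{"x": 0,"y": -0.1,"z": 0,"turn": 0},{"x": 0,"y": 0,"z": 0,"turn": 0},{"x": 0,"y": 0,"z": 0,"turn": 0},{"x": 0,"y": 0,"z": 0,"turn": 0},{"x": 0,"y": 0,"z": 0,"turn": 0}]'

```text
t: 16.45
tool_pos: [0.4605, 0.1597, 0.1173]
tool_rot: [3.12, 0.366, 0.0]
contact_force: [0.6, 1.1, -0.4]
opening: 0.0149
grip_force: 68.5
```

```bash
python3 - <<'E'
from h import *
import cv2
a=ctrl.get_image("scene")
cv2.imwrite("pics/p6.png",cv2.resize(a[150:215,345:425,::-1],None,fx=8,fy=8,interpolation=cv2.INTER_CUBIC))
p=[.531,.177];u=np.linspace(0,6.283,60)
for z in (.129,.141):
  e=proj("scene",np.c_[p[0]+.03*np.cos(u),p[1]+.03*np.sin(u),0*u+z]);print((e.min(0)-[345,150])*8,(e.max(0)-[345,150])*8)
o=ctrl.get_obs();print(o["t"],o["tool_pos"],o["tool_rot"],o["opening"],o["grip_force"],o["contact_force"])
E
```

```text
[181.63359448 125.95101316] [345.3020942  232.91953265]
[185.06707559 101.11122678] [349.9378965  207.92082424]
16.5 [0.46046315 0.1597415  0.11732946] [-3.12018444e+00 -3.66089697e-01 -5.30520388e-05] 0.014694316740706643 68.53947401046753 [-1.06017765 -0.63409358 -0.77210088]
```

View pics/p6.png

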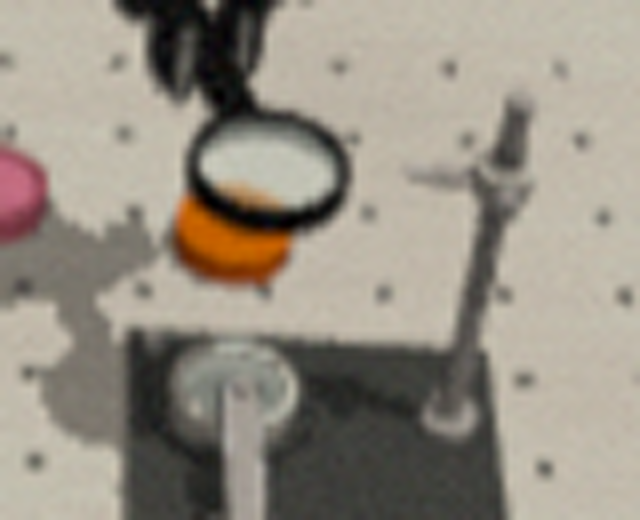

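The ring spans x 187–350, y 107–232, against a predicted 182–350, 101–233. It is level and clear of the needle tip at (408,172), and the clamp is closed on the mirror at (236,385). Handing in.

```bash
python3 -c "
from station import ctrl
print(ctrl.finish_job())"
```

```text
the job is handed in; nothing more can be done
None
```

I handed the job in at about 16.5 s of the 51 s allowed, but the station gave no verdict. At hand-in the clamp was closed on the mirror cell's rim and the loupe was held still and level, lens over the mirror at the pointer's height (estimated within 2 mm vertically and 5 mm sideways).

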